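# Hook out the service tray under an architectural model

## Task

Take the hooked rod from the cutting mat, reach its upturned tip in under the overhanging deck of the model base, feel for the steel pull eye hidden there, catch it from below and draw the service tray out until it meets its stop, so that the battery can be changed. Work gently: the rod must never press or pull on the base, tray or eye with more than 15 N, and the robot itself must not touch them. Then unhook, leave the tray out, lay the rod back down on the mat, and do not disturb the tub, the tape roll or the little pavilion on the deck.

Things in the scene. Friction and masses are not known exactly. Their poses are not given: they have to be found in the camera images.
- model_base: Fixed base of an architectural model: white deck 260 deep (x) x 340 wide (y) x 22 thick mm, underside 100 mm and top 122 mm above the table, on two plywood cheeks 18 mm thick, 270 mm apart inside, that begin 40 mm behind the deck's front edge. Origin: middle of the deck's front edge, at table height. x points into the base (away from the robot), y left, z up. The tray slides below the deck.
- tray_slide (a joint): How far the service tray is drawn out, in m: 0 is fully in, 0.075 is against its stop. It slides level along the base's -x on stiff runners: about 5 N of friction, a little more when moved fast, and it stays where it is left. It may start up to 12 mm out.
- service_tray: Service tray under the deck, with the battery and light driver in it; its front is an aluminium T-slot bar 250 long (y) x 30 high x 16 deep mm. Origin: middle of the bar's front face, 68 mm above the table; axes as the base's. The pull eye is clamped in the bar's slot and nothing else stands out from the bar.
- eye_middle (a point): Point 22 mm in front of the middle of the bar. The steel eye's centre lies level with it, anywhere up to 60 mm to its left or right (along the bar); hidden by the deck, no reading tells where. The eye is a level ring with an upright hole: hole 14 mm, outside 26 mm, 6 mm thick (65 to 71 mm above the table), on a 7 mm shank from the bar. Rigid: it does not shift when pressed.
- hook_rod: Hooked rod, 0.18 kg, lying on the cutting mat with the hook upwards. Flat-sided wooden handle 100 long (x) x 24 wide (y) x 32 high (z) mm; a 6 mm steel rod runs on from the handle's front end along +x at mid height and turns straight up at its end, 145 mm from the handle's centre. Origin: centre of the handle, half-way up; x points to the hook, z up along the hook's tip.
- hook_tip (a point): Very top of the upturned tip (6 mm thick, rounded): 145 mm ahead of the handle's centre and 28 mm above it.
- cutting_mat: Fixed green cutting mat with a grid, 300 (x) x 220 (y) x 3 mm. Origin: centre of its underside.
- tub: White plastic tub with an orange band and a red lid, 100 mm across, 112 mm high, standing on the table. Origin: centre of its underside. Leave alone.
- tape_roll: Roll of paper tape lying flat on the table, 96 mm outside, 76 mm inside, 36 mm high. Origin: centre of its underside. Leave alone.
- pavilion: Loose little model pavilion standing on the deck near its front left corner, 40 x 56 x 34 mm. Origin: centre of its underside. Leave alone.
Things that resemble listed ones, but are neither listed nor needed, are in the scene too. Several things have the shape of the hook_rod; the one meant has the colours described above.

How it is judged:
By the outcome, as a careful person would: the job done as asked, in the order asked, and still so for the second after the job is handed in, with the robot touching nothing.
It also fails if it takes over 72 s, if anything falls off the work surface, if the arm or the gripper's body presses on something with over 40 N, if the wrist force passes 120 N, or if a joint passes its speed limit or range.

## Robot

A 7-joint arm with a two-finger parallel gripper is mounted at the origin on the work surface. World frame = base frame: x ahead of the robot, y to its left, z up, the work surface at z = 0. Lengths are in m, angles in rad, forces in N, time in s.
With the tool pointing down it reaches from about 0.425 to 0.95 m from the base axis. Payload 4.7 kg.
Tool frame: the origin (TCP) lies on the front face of the gripper's body, between the roots of the fingers; the fingertips stand 70 mm ahead of it and the grasp point (between the pads) lies 51 mm ahead of it; z points along the fingers, y is the direction in which the jaws open and shut (so a half turn about z gives the same grasp; the last joint's range is limited). The gripper opens to 87 mm and grips with 3 to 60 N. Pads are 19 mm wide; open, the fingers measure 117 mm over their backs; the gripper's body (75 mm by 190 mm) begins 51 mm behind the grasp point.
Start: joints at [-1.135, 0.469, -0.049, 1.532, 0.024, 1.141, -0.082], TCP at [0.303, 0.603, 0.292] pointing down, gripper open.
Joint ranges: [-2.59, 2.59], [-0.33, 1.99], [-1.39, 1.29], [0.1, 2.45], [-1.04, 4.18], [0.21, 1.99], [-2.66, 2.66]. Speed limits (rad/s): [2.57, 2.57, 3.14, 3.14, 3.14, 3.14, 3.14].

## Interface

Orientations are given as a rotation vector (axis times angle).
In Python, from cell import status, imaging, job gives the robot as it stands.
- The arm moves only by the tool drive_tool, never from a script. Its argument "moves" is one flat list of numbers, 6 for each row, row after row: the shift along the tool's x, y, z normalised to -1 to 1, where 1 is 0.04 m, then the turn, a rotation vector about the tool's x, y, z normalised to -1 to 1, where 1 is 8 degrees. A call has 1 to 12 rows; each row shifts and turns the commanded pose from where the row before left it, along the tool's axes as they then stand; what a row does not reach is not made up. A row lasts 1/10 s, in which the tool goes at most 50 mm and 8.59 degrees, less where a joint would pass 70% of its speed; a pose out of reach is approached as far as the arm can. A call with a number of a shift or a turn outside -1 to 1 is refused whole. A call with a gripper value outside its range is refused whole. "claw" is the gripper command: -1 is fully open, 1 is shut, values between are in proportion, set as the call begins (left out, the last holds). The fingers move at their own pace and stop on an object; "grip_force" is the grip in N (left out, the last holds). Time passes only in rows, so rows that do not move let the fingers close. It gives the time, the measured TCP pose, the force and the opening at its end, in the units of the state.
- status.observe(): the state, without advancing time (a new reading comes with each control period).
- imaging.snapshot(name): name is "side" or "top" or "wrist"; returns (picture, depth): 420x560x3 uint8, red, green, blue; 420x560 float32, m along the optical axis (not along the pixel's ray), 0 where there is no reading.
- imaging.calibration(name): a dict with "camera_matrix" (3x3 intrinsics, pixels), "dist_coeffs" ([k1, k2, p1, p2, k3] as OpenCV has them; the pictures are not rectified), "R" (3x3) and "t" (3): a world point X has camera coordinates R X + t; the wrist camera has in their place "mount" (4x4, takes a point from camera to tool coordinates, whose origin is the TCP and whose axes are the flange's). Camera axes: x right, y down, z forward; pixel columns grow to the right and rows downward; lengths in m; the calibration is good to about 2 mm. A picture is of the moment at which its call begins: read the wrist's pose just before it. calibration takes no time and is no camera call.
- job.hand_in(): hands the job in, once; it reports no verdict.
The state is a dict: "time_s": time; "joint_positions": joint angles; "joint_velocities": joint speeds; "tau": joint torques, N m; "position": TCP position; "ee_rot": TCP orientation; "ft_force": force on the tool from outside, world axes, zero at the start; "ft_torque": the same for the moment, N m; "gripper_width": finger opening in m.
Only numpy, scipy, OpenCV 4.12 (cv2) and the standard library are available. Lean on these libraries where they do the work, as an engineer would, in place of code of your own. Each camera call takes 0.05 s, during which the arm holds its last target. There are 200 camera calls.

## Working session

There is one attempt and no reset: what is moved stays moved. The work goes in short steps, Python scripts to look and compute and a tool call to move; the robot and the scene stay as the last step left them, time stands still between calls to the robot, and variables do not carry over. Pictures are saved under pics/ and viewed, about 8 in all and at most 12, crops included, and the job is handed in when it is done.

Besides the shell and the picture viewer there is one more tool, called after "Request:" as a command line: name --argument value ..., lists and objects as JSON in quotes. drive_tool: Moves the arm, as the interface text tells. Its arguments: {"type":"object","properties":{"moves":{"type":"array","items":{"type":"number","minimum":-1,"maximum":1}},"claw":{"type":"number"},"grip_force":{"type":"number"}},"required":["moves"]}

```bash
mkdir -p pics; ls; cat > h.py <<'E'
import numpy as np, cv2
from cell import status, imaging, job
from scipy.spatial.transform import Rotation as Ro
def snap(n,f=None):
    s=status.observe(); p,d=imaging.snapshot(n)
    if f: cv2.imwrite('pics/'+f,p[:,:,::-1])
    return s,p,d
def cam(n,s=None):
    c=imaging.calibration(n);K=np.array(c['camera_matrix']);D=np.array(c['dist_coeffs'])
    if 'R' in c: R=np.array(c['R']);t=np.array(c['t']); return K,D,R.T,-R.T@t
    M=np.array(c['mount']);T=np.eye(4);T[:3,:3]=Ro.from_rotvec(s['ee_rot']).as_matrix();T[:3,3]=s['position'];T=T@M
    return K,D,T[:3,:3],T[:3,3]
def ray(n,uv,s=None):
    K,D,R,o=cam(n,s);q=cv2.undistortPoints(np.float64(uv).reshape(-1,1,2),K,D).reshape(-1,2)
    return o,np.c_[q,np.ones(len(q))]@R.T
def plane(n,uv,z,s=None):
    o,d=ray(n,uv,s); return o+d*((z-o[2])/d[:,2])[:,None]
def dep(n,uv,d,s=None):
    o,r=ray(n,uv,s); uv=np.int32(np.round(np.reshape(uv,(-1,2)))); return o+r*d[uv[:,1],uv[:,0]][:,None]
E
python3 - <<'E'
from h import *
s,a,d=snap('top','top.png'); np.save('topd.npy',d)
s,b,d2=snap('side','side.png'); np.save('sided.npy',d2)
print(s)
for n in('top','side'): print(n,cam(n)[3],cam(n)[2][:,2])
E
```

```text
pics
{'time_s': 0.05, 'joint_positions': array([-1.13488383,  0.46945222, -0.04861449,  1.53367145,  0.02413047,
        1.14099207, -0.08229024]), 'joint_velocities': array([-2.31076819e-03, -2.70727535e-04,  6.24662220e-04, -3.13649167e-03,
        4.01677203e-05,  7.81449643e-04, -3.67622713e-04]), 'tau': array([ 7.67869751e-04, -5.09622359e+01, -8.20859545e-02, -2.37093705e+01,
       -6.17966917e-02,  3.43833247e-02,  7.39476968e-05]), 'position': array([0.30235079, 0.60298959, 0.29120162]), 'ee_rot': array([-7.23379240e-01, -3.05680607e+00,  2.98834816e-03]), 'ft_force': array([-0.47868601,  0.00632478, -0.22086237]), 'ft_torque': array([0.04317249, 0.00075144, 0.00767709]), 'gripper_width': 0.08679565540323927}
top [0.47870287 0.03797964 1.47959307] [ 0.07448549  0.0032359  -0.99721685]
side [-0.19020776 -0.71488498  0.79560471] [ 0.6031413   0.59221896 -0.53431946]
```

View pics/top.png

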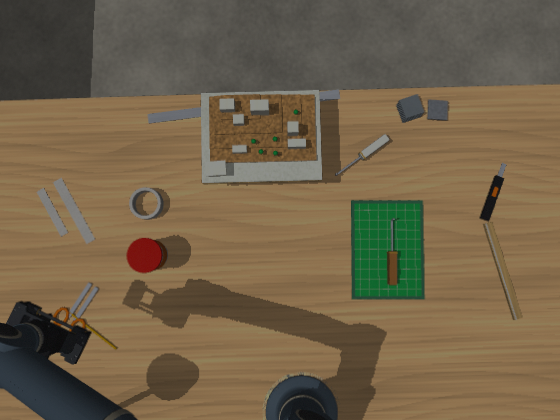

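View pics/side.png

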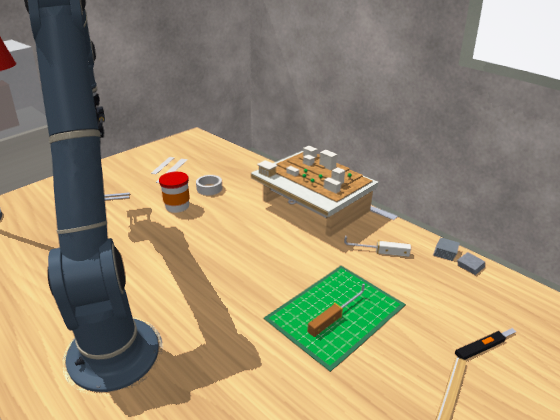

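Both views show three rod-like things. A brown-handled rod lies on the green mat (top 393,267, hook 392,220). A white-handled rod is by the base (top 375,147), and a black knife is at (493,195). The brown wooden one on the mat fits the description. The base front edge runs from about (203,183) to (322,180). Next I'll measure and make one enlarged crop.

```bash
python3 - <<'E'
from h import *
a=cv2.imread('pics/top.png'); d=np.load('topd.npy')
h=cv2.cvtColor(a,cv2.COLOR_BGR2HSV)
# mat
m=cv2.inRange(h,(50,100,50),(80,255,255)); c=max(cv2.findContours(m,0,2)[0],key=cv2.contourArea)
mr=cv2.minAreaRect(c); bp=plane('top',cv2.boxPoints(mr),.003); print('mat',bp.round(4).tolist(),bp.mean(0))
# handle
sub=np.zeros_like(m); sub[205:295,356:420]=255
m=cv2.inRange(h,(3,80,40),(20,255,255))&sub; c=max(cv2.findContours(m,0,2)[0],key=cv2.contourArea)
r=cv2.minAreaRect(c); p=plane('top',cv2.boxPoints(r),.035); print('handle',r,p.round(4).tolist(),p.mean(0))
print('handle top z',dep('top',[[393,262],[393,275]],d))
# deck: from depth, points with z in .115-.13 region
vv,uu=np.mgrid[80:200,190:335]; P=dep('top',np.c_[uu.ravel(),vv.ravel()],d)
k=(P[:,2]>.105)&(P[:,2]<.2); mm=np.zeros_like(m); mm[vv.ravel()[k],uu.ravel()[k]]=255
c=max(cv2.findContours(mm,0,2)[0],key=cv2.contourArea); r=cv2.minAreaRect(c); p=plane('top',cv2.boxPoints(r),.122)
print('deck',p.round(4).tolist(),[np.linalg.norm(p[i]-p[i-1]).round(3) for i in range(2)])
cr=np.hstack([cv2.resize(a[190:310,340:440],None,fx=4,fy=4),cv2.resize(a[80:200,240:340],None,fx=4,fy=4)])
cv2.imwrite('pics/c1.png',cr)
b=cv2.imread('pics/side.png'); cv2.imwrite('pics/c2.png',cv2.resize(b[140:300,240:420],None,fx=3.5,fy=3.5,interpolation=2))
E
```

```text
mat [[0.6233, -0.17, 0.003], [0.6195, -0.388, 0.003], [0.3236, -0.3768, 0.003], [0.3275, -0.162, 0.003]] [ 0.47346964 -0.27420127  0.003     ]
handle ((391.5, 267.5), (33.0, 9.0), 90.0) [[0.4681, -0.2668, 0.035], [0.4673, -0.2935, 0.035], [0.3703, -0.2891, 0.035], [0.3711, -0.2625, 0.035]] [ 0.41924229 -0.27797195  0.035     ]
handle top z [[ 0.43516341 -0.28324333  0.03450249]
 [ 0.39670593 -0.28243573  0.03029001]]
deck [[0.9363, 0.2669, 0.122], [0.9345, -0.0765, 0.122], [0.6707, -0.0737, 0.122], [0.6722, 0.2645, 0.122]] [np.float64(0.264), np.float64(0.343)]
```

View pics/c1.png

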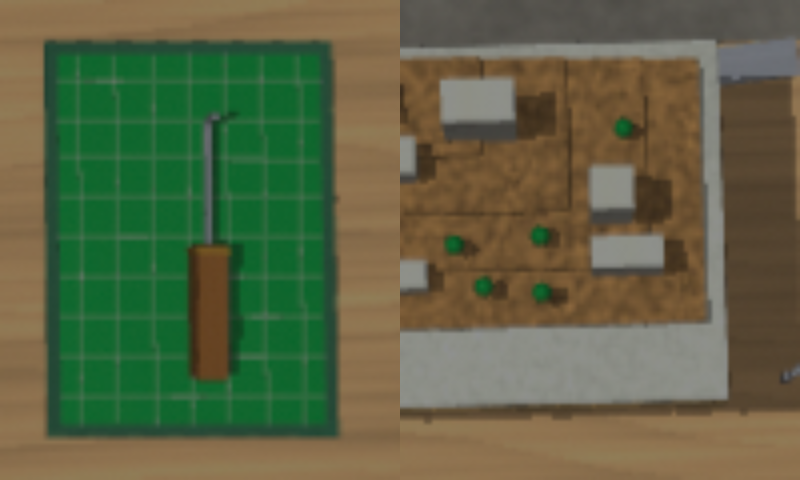

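View pics/c2.png

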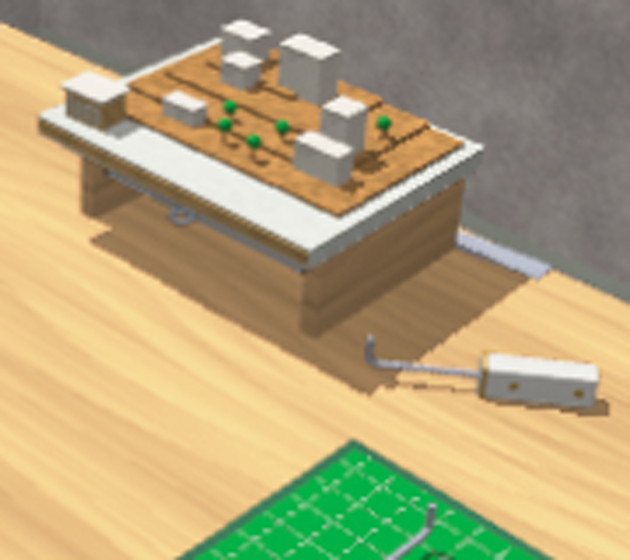

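The crops confirm the brown wooden handle on the mat with its steel hook. A steel ring shows faintly under the deck at side crop (183,213), which is side pixel (292.3,200.9).

```bash
python3 - <<'E'
from h import *
b=cv2.imread('pics/side.png'); d=np.load('sided.npy')
uv=[[292.3,200.9],[289,201],[295,201],[292,198],[292,203],[276,193],[300,203]]
print('z=.068',plane('side',uv,.068).round(4).tolist()); print(dep('side',uv,d).round(4).tolist())
# depth points under deck
vv,uu=np.mgrid[185:225,262:330]; P=dep('side',np.c_[uu.ravel(),vv.ravel()],d)
k=(P[:,2]>.058)&(P[:,2]<.095)&(P[:,0]>.64)&(P[:,0]<.75)&(P[:,1]>-.02)
for q,x,y in zip(P[k].round(3).tolist(),uu.ravel()[k],vv.ravel()[k]): print(x,y,q)
print('hooktip',plane('side',[[240+432/3.5,140+507/3.5]],.047),plane('top',[[340+212/4,190+119/4]],.047))
print('mount',np.array(imaging.calibration('wrist')['mount']).round(3).tolist())
cv2.imwrite('pics/c3.png',cv2.resize(b[180:230,255:335],None,fx=9,fy=9,interpolation=2))
E
```

```text
z=.068 [[0.7069, 0.0966, 0.068], [0.6987, 0.1036, 0.068], [0.7127, 0.09, 0.068], [0.7197, 0.1099, 0.068], [0.6966, 0.0882, 0.068], [0.7053, 0.17, 0.068], [0.7151, 0.0701, 0.068]]
[[0.7914, 0.173, -0.0006], [0.6942, 0.0995, 0.0717], [0.7093, 0.0869, 0.0708], [0.6717, 0.0663, 0.1064], [0.6978, 0.0894, 0.067], [0.7622, 0.2262, 0.0218], [0.7263, 0.0799, 0.059]]
263 185 [0.718, 0.247, 0.063]
264 185 [0.717, 0.24, 0.067]
263 186 [0.715, 0.244, 0.062]
264 186 [0.717, 0.24, 0.063]
265 186 [0.719, 0.238, 0.062]
266 186 [0.717, 0.23, 0.066]
263 187 [0.714, 0.243, 0.058]
264 187 [0.716, 0.239, 0.059]
265 187 [0.718, 0.237, 0.059]
266 187 [0.717, 0.231, 0.062]
267 187 [0.718, 0.227, 0.063]
268 187 [0.725, 0.228, 0.06]
266 188 [0.717, 0.23, 0.058]
267 188 [0.718, 0.226, 0.06]
270 188 [0.725, 0.219, 0.06]
271 189 [0.723, 0.212, 0.06]
272 189 [0.723, 0.207, 0.062]
273 190 [0.724, 0.204, 0.058]
274 190 [0.727, 0.201, 0.058]
276 191 [0.726, 0.19, 0.059]
278 192 [0.723, 0.178, 0.061]
280 193 [0.722, 0.167, 0.062]
282 194 [0.723, 0.159, 0.062]
283 195 [0.722, 0.153, 0.061]
284 195 [0.722, 0.149, 0.062]
[... 1049 characters left out ...]
23, 0.082, 0.06]
300 203 [0.726, 0.08, 0.059]
292 204 [0.694, 0.086, 0.066]
300 204 [0.722, 0.076, 0.059]
303 205 [0.72, 0.061, 0.062]
306 207 [0.722, 0.05, 0.059]
307 207 [0.724, 0.047, 0.059]
309 208 [0.722, 0.037, 0.061]
311 209 [0.724, 0.03, 0.059]
313 210 [0.725, 0.022, 0.058]
314 211 [0.722, 0.016, 0.059]
315 212 [0.719, 0.009, 0.059]
316 212 [0.718, 0.005, 0.062]
317 212 [0.723, 0.004, 0.06]
319 213 [0.72, -0.006, 0.062]
321 214 [0.719, -0.015, 0.063]
322 215 [0.721, -0.018, 0.06]
hooktip [[ 0.558533   -0.29348033  0.047     ]] [[ 0.55965703 -0.28617377  0.047     ]]
mount [[0.001, -0.965, -0.262, 0.071], [1.0, 0.001, 0.001, 0.0], [-0.001, -0.262, 0.965, -0.092], [0.0, 0.0, 0.0, 1.0]]
```

View pics/c3.png

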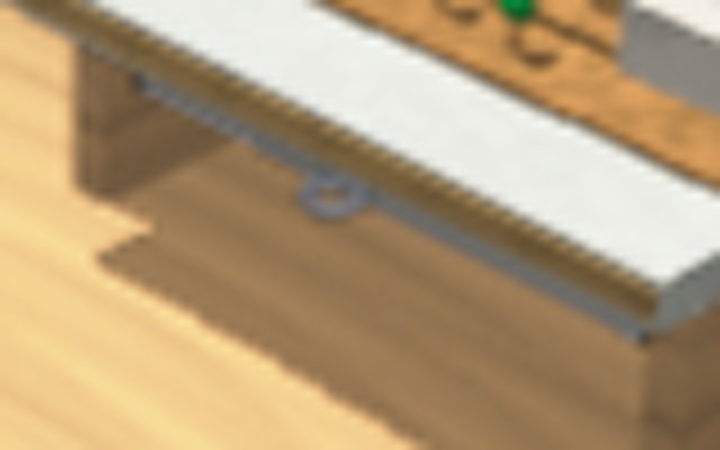

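The enlarged view shows the ring at about (333,197), which is side pixel (292,201.9), against the bar face. The depth puts the bar front at x≈0.722, so the eye is near (0.701, 0.094). I'll turn the tool so its x points along world −x, which puts the camera behind, and travel to the rod.

Request:
drive_tool --moves '[-0.9,0.3,0,0,0,-1,-0.95,0.2,0,0,0,-1,-1,0.1,0,0,0,-0.95,-0.1,-1,0,0,0,0,-0.1,-1,0,0,0,0,-0.1,-1,0,0,0,0,-0.1,-1,0,0,0,0,-0.1,-1,0,0,0,0,-0.1,-1,0,0,0,0,-0.1,-1,0,0,0,0,-0.1,-1,0,0,0,0,-0.1,-1,0,0,0,0]' --claw -1

```text
time_s: 1.3
position: [0.4353, 0.2268, 0.292]
ee_rot: [-0.083, -3.14, 0.0]
ft_force: [0.3, -0.6, 1.1]
gripper_width: 0.0869
```

Request:
drive_tool --moves '[-0.1,-1,0,0,0,0,0,-1,0,0,0,0,0,-1,0,0,0,0,0,-1,0,0,0,0,0,-1,0,0,0,0,0,-1,0,0,0,0,0,-1,0,0,0,0,0,-1,0,0,0,0,0,-1,0,0,0,0,0,-1,0,0,0,0,0,-1,0,0,0,0]'

```text
time_s: 2.4
position: [0.4158, -0.2124, 0.2921]
ee_rot: [-0.083, -3.14, -0.0]
ft_force: [0.4, 0.2, -0.2]
gripper_width: 0.0872
```

```bash
python3 - <<'E'
from h import *
s,p,d=snap('wrist','w1.png')
print(s['time_s'],s['position'],s['joint_positions'].round(2),s['ft_force'],Ro.from_rotvec(s['ee_rot']).as_matrix().round(3).tolist(),imaging.calibration('wrist')['camera_matrix'])
E
```

```text
2.4 [ 0.41578714 -0.21244127  0.29211155] [ 0.04  0.12  0.37  2.03 -0.05  1.    1.96] [ 0.38661556  0.23641368 -0.1884512 ] [[-0.999, 0.053, -0.0], [0.053, 0.999, 0.0], [0.0, 0.0, -1.0]] [[320.78589217   0.         278.50898386]
 [  0.         320.78589217 213.64804742]
 [  0.           0.           1.        ]]
```

View pics/w1.png

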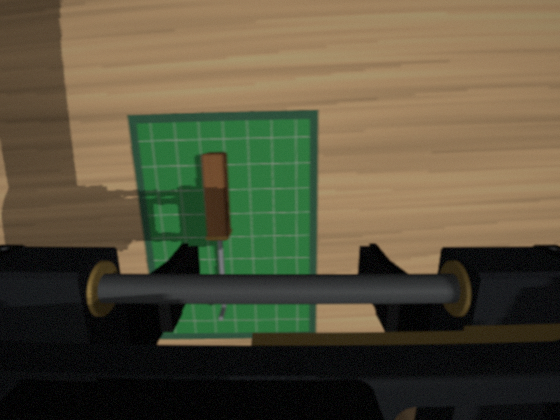

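The wrist view shows the handle at (215,195) and the hook at (222,315), with the gripper covering the lower part. I'll measure the handle here.

```bash
python3 - <<'E'
from h import *
s=status.observe(); a=cv2.imread('pics/w1.png'); h=cv2.cvtColor(a,cv2.COLOR_BGR2HSV)
m=cv2.inRange(h,(3,80,40),(20,255,255)); sub=np.zeros_like(m); sub[140:245,190:240]=255; m&=sub
c=max(cv2.findContours(m,0,2)[0],key=cv2.contourArea); r=cv2.minAreaRect(c); print(r)
# two long edges
b=cv2.boxPoints(r); p=plane('wrist',b,.035,s); print(p.round(4).tolist(),p.mean(0))
print('shank/tip',plane('wrist',[[219,243],[222,268]],.019,s),plane('wrist',[[222,312]],.04,s))
E
```

```text
((215.41574096679688, 196.0047607421875), (86.48258209228516, 23.526073455810547), 86.77547454833984)
[[0.3664, -0.3008, 0.035], [0.3666, -0.2753, 0.035], [0.4649, -0.2799, 0.035], [0.465, -0.3073, 0.035]] [ 0.4157353  -0.29080978  0.035     ]
shank/tip [[ 0.47550718 -0.29633868  0.019     ]
 [ 0.5086281  -0.29628464  0.019     ]] [[ 0.55756849 -0.29804613  0.04      ]]
```

Request:
drive_tool --moves '[-0.05,-0.92,0,0,0,0,-0.05,-0.92,0,0,0,0,0,0,1,0,0,0,0,0,1,0,0,0,0,0,1,0,0,0,0,0,1,0,0,0,0,0,0.7,0,0,0,0,0,0.5,0,0,0,0,0,0.2,0,0,0,0,0,0,0,0,0]'

```text
time_s: 3.45
position: [0.416, -0.2843, 0.0753]
ee_rot: [-0.083, -3.138, -0.002]
ft_force: [-0.6, 0.3, 0.9]
gripper_width: 0.0872
```

Request:
drive_tool --moves '[0,0,0,0,0,0,0,0,0,0,0,0,0,0,0,0,0,0,0,0,0,0,0,0,0,0,0,0,0,0,0,0,0,0,0,0,0,0,0,0,0,0,0,0,0,0,0,0,0,0,0,0,0,0,0,0,0,0,0,0]' --claw 1 --grip_force 45

```text
time_s: 4.45
position: [0.4165, -0.2845, 0.0761]
ee_rot: [-0.083, -3.14, -0.001]
ft_force: [-0.6, -0.3, 0.4]
gripper_width: 0.0235
```

Request:
drive_tool --moves '[0,0,-0.5,0,0,0,0,0,-1,0,0,0,0,0,-1,0,0,-0.38,0,0.5,-0.5,0,0,0,0,1,0,0,0,0,-0.2,1,0,0,0,0,-0.2,1,0,0,0,0,-0.2,1,0,0,0,0,-0.2,1,0,0,0,0,-0.2,1,0,0,0,0,-0.2,1,0,0,0,0,-0.2,1,0,0,0,0]'

```text
time_s: 5.65
position: [0.4721, 0.0568, 0.196]
ee_rot: [0.0, -3.141, 0.0]
ft_force: [0.1, -0.9, -0.8]
gripper_width: 0.024
```

Request:
drive_tool --moves '[0,0.95,0,0,0,0,0,0,0,0,0,0,0,0,0,0,0,0]'

```text
time_s: 5.95
position: [0.4719, 0.0939, 0.1958]
ee_rot: [0.004, -3.141, 0.001]
ft_force: [-0.8, -1.1, -1.3]
gripper_width: 0.0236
```

```bash
python3 - <<'E'
from h import *
s,p,d=snap('side','s2.png'); s2,q,e=snap('top','t2.png')
print(s['time_s'],s['position'],s['ee_rot'],s['ft_force'],s['ft_torque'],s['joint_positions'].round(2))
def proj(n,X):
    K,D,R,o=cam(n); return cv2.projectPoints(np.float64([X]),cv2.Rodrigues(R.T)[0],-R.T@o,K,D)[0].ravel()
T=s['position']+[.145,0,-.051-.006+.028]; us=proj('side',T); ut=proj('top',T); print(us,ut)
def c(a,u,f=6): x,y=np.int32(u); return cv2.resize(a[y-40:y+40,x-33:x+33,::-1],None,fx=f,fy=f,interpolation=2)
cv2.imwrite('pics/c4.png',np.hstack([c(p,us),c(q,ut)])); print('offs',np.int32(us)-[33,40],np.int32(ut)-[33,40])
E
```

```text
5.95 [0.47192861 0.09385909 0.19581489] [ 3.82143993e-03 -3.14055304e+00  8.80404890e-04] [-0.77864404 -1.11072364 -1.29286195] [-0.00314802  0.075671    0.00857745] [-0.48  0.27  0.23  2.09 -0.09  0.78  1.38]
[273.42697922 183.89329617] [262.01770083 200.08252178]
offs [240 143] [229 160]
```

View pics/c4.png

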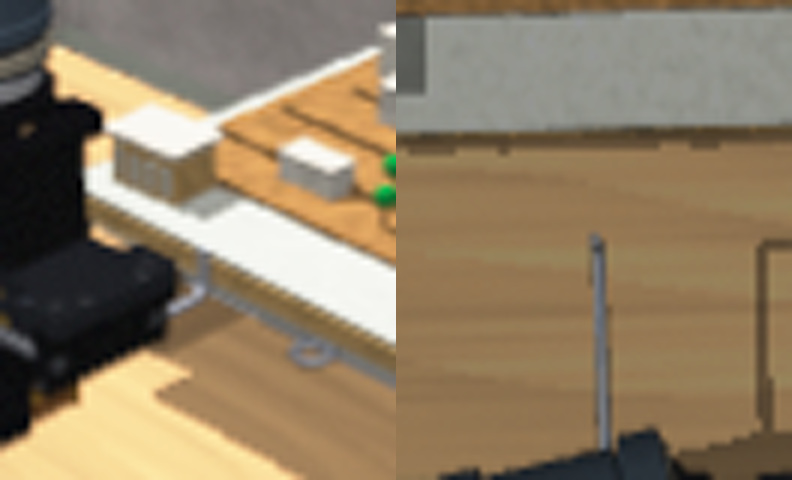

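Side view: the rod tip is at side pixel (273.4,183.9), and the top view has it at (262.2,200). Both match the predicted tip = TCP + (0.145, 0, −0.029). The ring shows at side pixel ≈(291.5,201.3).

```bash
python3 - <<'E'
from h import *
for z in(.065,.068,.071): print(z,plane('side',[[291.5,201.3],[291.56,201.44],[291.4,201.1]],z).round(4).tolist())
# subpixel: ring hole / steel mask via colour from first & second pictures
for f in('side.png','s2.png'):
    a=cv2.imread('pics/'+f)[194:210,282:304].astype(int); sat=a[:,:,2]-a[:,:,0]   # R-B: wood high, steel ~0
    print(f); print('\n'.join(' '.join('%3d'%v for v in r) for r in sat))
E
```

```text
0.065 [[0.7068, 0.1, 0.065], [0.7063, 0.0993, 0.065], [0.7075, 0.1011, 0.065]]
0.068 [[0.7032, 0.0967, 0.068], [0.7027, 0.0959, 0.068], [0.7038, 0.0977, 0.068]]
0.071 [[0.6995, 0.0933, 0.071], [0.699, 0.0926, 0.071], [0.7002, 0.0944, 0.071]]
side.png
  6  22  37  47  55  59  56  54  60  66  53  27  14   5   4   5   4   5   5   6   5   5
 17   8   5  20  36  49  56  56  54  51  59  64  51  27  12   3   4   4   5   5   5   5
 58  32  10   4   6  19  37  46  52  57  57  54  61  64  50  27  13   4   5   4   5   5
 69  63  46  26  11   5   7  20  35  47  56  58  58  59  61  65  52  27  13   6   5   5
 66  66  68  64  46  26  11   5   6  20  34  46  55  58  58  58  63  65  51  27  15   7
 63  65  66  66  67  64  38   9  -4  -6   0  14  31  46  55  57  57  57  62  64  52  28
 64  65  65  65  65  64  38   3  -6  -1  -2  -7  -1  16  33  44  53  56  55  54  60  65
 68  64  63  65  65  54  13  -7  17  37  28   9  -6  -8   3  17  33  46  51  54  52  52
 69  69  67  64  64  54  20   1  15  27  21   8  -1   4   7   1   7  20  32  43  50  52
 69  70  70  69  67  65  53  21   1  -1  -3   3  20  44  
[... 1273 characters left out ...]
  74  72  70  69  57  23   1  16  29  24  10   0   3   8   3   7  20  35  47  54  56
 74  75  76  74  72  70  57  24   2  -2  -1   4  21  47  51  30  13   4   6  20  35  48
 74  75  75  76  74  73  72  65  51  45  46  52  68  76  76  70  52  29  14   4   8  21
 70  72  74  75  75  75  75  73  71  70  70  70  71  73  75  75  74  69  50  30  15   4
 71  71  72  74  75  75  74  74  74  74  71  70  69  70  71  71  74  74  76  71  51  30
 73  71  73  72  73  74  75  74  75  74  74  73  72  70  69  69  72  73  75  76  78  70
 75  74  74  72  71  72  74  74  73  74  74  74  74  73  71  68  68  69  72  74  75  77
 76  75  75  74  73  71  70  72  72  73  73  74  74  75  73  72  69  69  69  69  71  74
```

Request:
drive_tool --moves '[0,0.07,0.8,0,0,0,0,0,1,0,0,0,0,0,0.7,0,0,0,0,0,0.27,0,0,0,0,0,0,0,0,0]'

```text
time_s: 6.55
position: [0.4718, 0.0947, 0.0844]
ee_rot: [-0.003, -3.139, 0.002]
ft_force: [-0.2, -0.5, -1.9]
gripper_width: 0.0238
```

Request:
drive_tool --moves '[-0.5,0,0,0,0,0,-0.5,0,0,0,0,0,-0.4,0,0,0,0,0,-0.3,0,0,0,0,0,-0.2,0,0,0,0,0,-0.15,0,0,0,0,0,-0.1,0,0,0,0,0,0,0,0,0,0,0]'

```text
time_s: 7.35
position: [0.5585, 0.0961, 0.0855]
ee_rot: [-0.0, 3.142, 0.0]
ft_force: [-0.1, 0.3, -1.1]
gripper_width: 0.0234
```

Request:
drive_tool --moves '[0,0,-0.04,0,0,0,0,0,-0.04,0,0,0,0,0,-0.03,0,0,0,0,0,-0.03,0,0,0,0,0,-0.03,0,0,0,0,0,-0.03,0,0,0,0,0,0,0,0,0]'

```text
time_s: 8.05
position: [0.5585, 0.0961, 0.0937]
ee_rot: [-0.0, 3.141, 0.0]
ft_force: [0.7, -1.1, -2.3]
gripper_width: 0.0235
```

```bash
python3 - <<'E'
from h import *
s,p,d=snap('side'); print(s['position'],s['ft_force'])
cv2.imwrite('pics/c5.png',cv2.resize(p[185:215,270:310,::-1],None,fx=16,fy=16,interpolation=2))
E
```

```text
[0.55851933 0.09613261 0.09365141] [ 0.73353599 -1.10456773 -2.32236334]
```

View pics/c5.png

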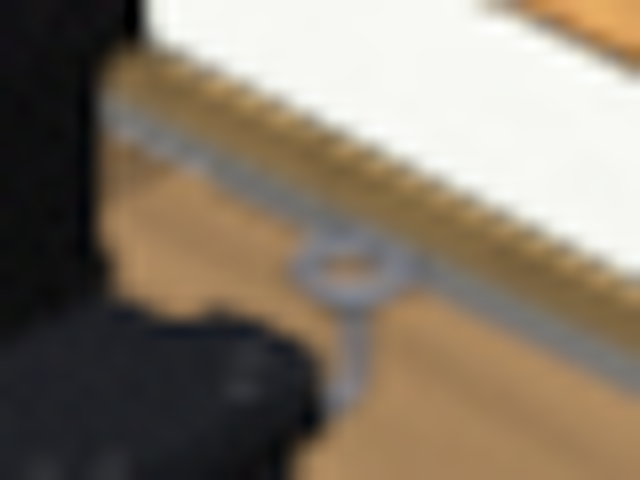

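The ring is at crop (348,265). The upright tip rises from (345,400) to (357,300), directly below and just right of it. Next I'll raise it gently to feel for the eye.

Request:
drive_tool --moves '[0,0,-0.03,0,0,0,0,0,-0.03,0,0,0,0,0,-0.03,0,0,0,0,0,0,0,0,0]'

```text
time_s: 8.5
position: [0.5585, 0.0961, 0.0972]
ee_rot: [-0.0, 3.141, 0.0]
ft_force: [0.8, -0.0, -1.5]
gripper_width: 0.024
```

Request:
drive_tool --moves '[0,0,-0.03,0,0,0,0,0,-0.03,0,0,0,0,0,0,0,0,0]'

```text
time_s: 8.8
position: [0.5585, 0.0962, 0.0996]
ee_rot: [-0.0, 3.141, 0.0]
ft_force: [0.4, 0.9, -1.4]
gripper_width: 0.0236
```

Request:
drive_tool --moves '[0,0,-0.04,0,0,0,0,0,-0.04,0,0,0,0,0,-0.05,0,0,0,0,0,-0.05,0,0,0,0,0,-0.05,0,0,0,0,0,-0.03,0,0,0,0,0,0,0,0,0]'

```text
time_s: 9.5
position: [0.5585, 0.0962, 0.1101]
ee_rot: [-0.0, 3.141, 0.0]
ft_force: [-0.0, -0.2, -1.1]
gripper_width: 0.0234
```

Request:
drive_tool --moves '[0.03,0,0,0,0,0,0.03,0,0,0,0,0,0.03,0,0,0,0,0,0.03,0,0,0,0,0,0,0,0,0,0,0]'

```text
time_s: 10.0
position: [0.5533, 0.0961, 0.1098]
ee_rot: [0.0, -3.141, -0.0]
ft_force: [-0.8, 0.1, -1.0]
gripper_width: 0.0235
```

Request:
drive_tool --moves '[0.025,0,0,0,0,0,0.025,0,0,0,0,0,0.025,0,0,0,0,0]'

```text
time_s: 10.3
position: [0.5522, 0.0962, 0.1103]
ee_rot: [0.0, 3.138, 0.001]
ft_force: [4.5, 0.7, -3.2]
gripper_width: 0.0236
```

```bash
python3 - <<'E'
from h import *
s,p,d=snap('side'); print(s['position'],s['ft_force'])
cv2.imwrite('pics/c6.png',cv2.resize(p[185:215,270:310,::-1],None,fx=16,fy=16,interpolation=2))
E
```

```text
[0.55216465 0.09618216 0.11029495] [ 4.50699402  0.69583126 -3.19980337]
```

View pics/c6.png

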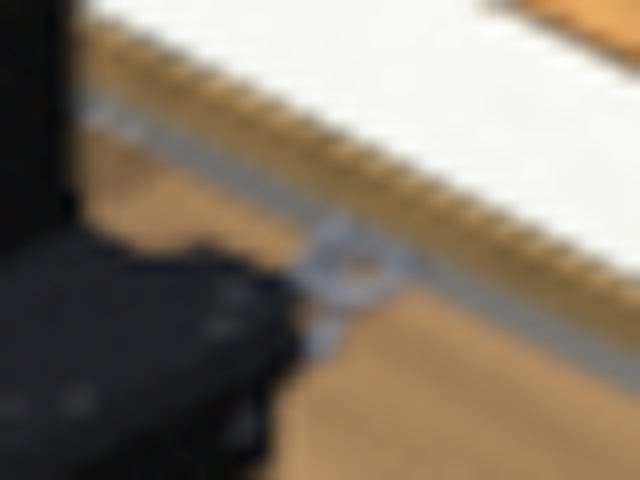

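The tip fills the left (front) part of the ring at crop (330,260), and fx has risen to 4.5 N. The eye is caught, so I'll draw slowly.

Request:
drive_tool --moves '[0.03,0,0,0,0,0,0.04,0,0,0,0,0,0.05,0,0,0,0,0,0.05,0,0,0,0,0,0.05,0,0,0,0,0,0.05,0,0,0,0,0]'

```text
time_s: 10.95
position: [0.5413, 0.0962, 0.1103]
ee_rot: [0.0, 3.138, 0.001]
ft_force: [5.9, -0.4, -1.7]
gripper_width: 0.0236
```

Request:
drive_tool --moves '[0.05,0,0,0,0,0,0.05,0,0,0,0,0,0.05,0,0,0,0,0,0.05,0,0,0,0,0,0.05,0,0,0,0,0,0.05,0,0,0,0,0]'

```text
time_s: 11.55
position: [0.5293, 0.0963, 0.1103]
ee_rot: [-0.0, 3.138, 0.001]
ft_force: [5.7, -0.3, -2.6]
gripper_width: 0.0235
```

Request:
drive_tool --moves '[0.05,0,0,0,0,0,0.05,0,0,0,0,0,0.05,0,0,0,0,0,0.05,0,0,0,0,0,0.05,0,0,0,0,0,0.05,0,0,0,0,0,0.05,0,0,0,0,0,0.05,0,0,0,0,0,0.05,0,0,0,0,0,0.05,0,0,0,0,0,0.05,0,0,0,0,0,0.05,0,0,0,0,0]'

```text
time_s: 12.75
position: [0.5054, 0.0963, 0.1103]
ee_rot: [-0.0, 3.138, 0.001]
ft_force: [5.4, -0.3, -4.2]
gripper_width: 0.0238
```

Request:
drive_tool --moves '[0.05,0,0,0,0,0,0.05,0,0,0,0,0,0.05,0,0,0,0,0,0.05,0,0,0,0,0,0.025,0,0,0,0,0]'

```text
time_s: 13.25
position: [0.4961, 0.0963, 0.1103]
ee_rot: [-0.0, 3.138, 0.001]
ft_force: [4.8, -0.3, -3.6]
gripper_width: 0.0237
```

Request:
drive_tool --moves '[0.02,0,0,0,0,0,0.02,0,0,0,0,0,0.02,0,0,0,0,0,0.02,0,0,0,0,0]'

```text
time_s: 13.65
position: [0.4931, 0.0963, 0.1103]
ee_rot: [-0.0, 3.138, 0.001]
ft_force: [4.5, -0.3, -3.6]
gripper_width: 0.0235
```

Request:
drive_tool --moves '[0.02,0,0,0,0,0,0.02,0,0,0,0,0,0.015,0,0,0,0,0]'

```text
time_s: 13.95
position: [0.4909, 0.0963, 0.1103]
ee_rot: [-0.0, 3.138, 0.001]
ft_force: [4.8, -0.6, -3.6]
gripper_width: 0.0237
```

Request:
drive_tool --moves '[0.02,0,0,0,0,0,0.02,0,0,0,0,0,0.015,0,0,0,0,0]'

```text
time_s: 14.25
position: [0.4887, 0.0963, 0.1103]
ee_rot: [-0.0, 3.138, 0.001]
ft_force: [4.7, 0.9, -3.3]
gripper_width: 0.0239
```

Request:
drive_tool --moves '[0.02,0,0,0,0,0,0.02,0,0,0,0,0,0.015,0,0,0,0,0]'

```text
time_s: 14.55
position: [0.4865, 0.0964, 0.1103]
ee_rot: [-0.0, 3.138, 0.001]
ft_force: [4.9, 1.2, -2.5]
gripper_width: 0.0236
```

Request:
drive_tool --moves '[0.02,0,0,0,0,0,0.02,0,0,0,0,0,0.015,0,0,0,0,0]'

```text
time_s: 14.85
position: [0.4843, 0.0963, 0.1103]
ee_rot: [-0.0, 3.138, 0.001]
ft_force: [4.6, -0.7, -3.2]
gripper_width: 0.0241
```

Request:
drive_tool --moves '[0.02,0,0,0,0,0,0.02,0,0,0,0,0,0.015,0,0,0,0,0]'

```text
time_s: 15.15
position: [0.4826, 0.0964, 0.1104]
ee_rot: [-0.0, 3.137, 0.001]
ft_force: [7.4, -0.2, -3.8]
gripper_width: 0.0235
```

Request:
drive_tool --moves '[0.02,0,0,0,0,0,0.02,0,0,0,0,0]'

```text
time_s: 15.35
position: [0.4822, 0.0966, 0.1108]
ee_rot: [-0.0, 3.134, 0.002]
ft_force: [9.7, 0.4, -3.9]
gripper_width: 0.0238
```

The stop is met: the force rises while the rod stands still after about 70 mm of draw. Next I'll release the load, centre the tip in the hole, then lower.

Request:
drive_tool --moves '[-0.05,0,0,0,0,0,-0.05,0,0,0,0,0,-0.05,0,0,0,0,0,0,0,0,0,0,0]'

```text
time_s: 15.75
position: [0.4843, 0.0959, 0.1095]
ee_rot: [-0.0, -3.14, 0.0]
ft_force: [-0.3, -0.2, -1.4]
gripper_width: 0.0236
```

Request:
drive_tool --moves '[-0.04,0,0,0,0,0,0,0,0.1,0,0,0,0,0,0.1,0,0,0,0,0,0.1,0,0,0,0,0,0.1,0,0,0,0,0,0.1,0,0,0,0,0,0.1,0,0,0,0,0,0,0,0,0]'

```text
time_s: 16.55
position: [0.4862, 0.096, 0.0852]
ee_rot: [0.0, -3.14, 0.0]
ft_force: [-0.1, -0.3, -1.2]
gripper_width: 0.0234
```

Request:
drive_tool --moves '[0.2,0,0,0,0,0,0.4,0,0,0,0,0,0.4,0,0,0,0,0,0.15,0,0,0,0,0,0,0,-0.5,0,0,0,0,0,-1,0,0,0,0,0,-1,0,0,0,0,-0.5,-0.4,0,0,0,0,-1,0,0,0,0,0,-1,0,0,0,0,0,-1,0,0,0,0,0,-1,0,0,0,0]'

```text
time_s: 17.75
position: [0.4405, -0.0853, 0.2023]
ee_rot: [-0.001, 3.14, 0.0]
ft_force: [0.9, 0.1, -2.0]
gripper_width: 0.0237
```

Request:
drive_tool --moves '[0.1,-1,0,0,0,0,0.1,-1,0,0,0,0,0.1,-1,0,0,0,0.38,0.1,-1,0,0,0,0,0,-0.8,0,0,0,0,0,-0.2,0,0,0,0,0,0,0,0,0,0]'

```text
time_s: 18.45
position: [0.42, -0.2847, 0.2019]
ee_rot: [0.087, 3.14, -0.001]
ft_force: [0.7, -0.7, -1.0]
gripper_width: 0.0237
```

```bash
python3 - <<'E'
from h import *
s,p,d=snap('top','t3.png'); print(s)
s2,q,e=snap('side','s3.png')
cv2.imwrite('pics/c7.png',np.hstack([cv2.resize(p[70:320,100:440,::-1],(470,346)),cv2.resize(q[140:260,240:354,::-1],(329,346))]))
E
```

```text
{'time_s': 18.45, 'joint_positions': array([ 0.14499232,  0.31959294,  0.44865001,  2.04222743, -0.18747401,
        0.81808192,  2.21769838]), 'joint_velocities': array([-0.03632219, -0.01072939, -0.0386063 ,  0.02527078, -0.00755147,
        0.0083426 , -0.01188906]), 'tau': array([  1.14583086, -34.89995956,   4.32191759, -19.58707809,
         0.13387157,  -0.07198839,   0.09280224]), 'position': array([ 0.42002928, -0.28471953,  0.201868  ]), 'ee_rot': array([ 8.74534083e-02,  3.14023870e+00, -5.94407122e-04]), 'ft_force': array([ 0.74963611, -0.73721298, -1.01369706]), 'ft_torque': array([0.12181062, 0.0678106 , 0.05606384]), 'gripper_width': 0.02369785109859535}
```

View pics/c7.png

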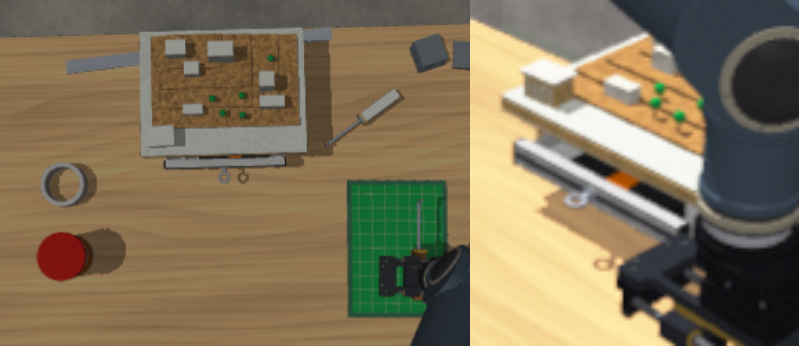

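The tray bar is out in front of the deck with the eye at crop (223,175). The tub, tape roll and pavilion are unmoved, and the rod is over the mat. Next I'll lower it.

Request:
drive_tool --moves '[0,0,1,0,0,0,0,0,1,0,0,0,0,0,0.6,0,0,0,0,0,0.3,0,0,0,0,0,0.1,0,0,0,0,0,0.08,0,0,0,0,0,0.04,0,0,0,0,0,0,0,0,0]'

```text
time_s: 19.35
position: [0.421, -0.2837, 0.0778]
ee_rot: [0.083, 3.139, -0.001]
ft_force: [0.6, -1.0, -1.8]
gripper_width: 0.0238
```

Request:
drive_tool --moves '[0,0,0.02,0,0,0,0,0,0.02,0,0,0,0,0,0,0,0,0]'

```text
time_s: 19.65
position: [0.4208, -0.2838, 0.0762]
ee_rot: [0.083, 3.139, -0.0]
ft_force: [-2.1, 0.7, 4.9]
gripper_width: 0.0239
```

Request:
drive_tool --moves '[0,0,0,0,0,0,0,0,0,0,0,0,0,0,0,0,0,0,0,0,0,0,0,0,0,0,0,0,0,0,0,0,0,0,0,0,0,0,0,0,0,0,0,0,0,0,0,0]' --claw -1

```text
time_s: 20.45
position: [0.4204, -0.2836, 0.0754]
ee_rot: [-0.083, -3.14, -0.0]
ft_force: [0.2, 0.3, 0.1]
gripper_width: 0.0796
```

Request:
drive_tool --moves '[0,0,-0.3,0,0,0,0,0,-0.6,0,0,0,0,0,-1,0,0,0,0,0,-1,0,0,0,0,0,-1,0,0,0,0,0,0,0,0,0,0,1,0,0,0,0,0,1,0,0,0,0,0,1,0,0,0,0,0,1,0,0,0,0,0,0,0,0,0,0]'

```text
time_s: 21.55
position: [0.4288, -0.1186, 0.2311]
ee_rot: [-0.069, -3.14, -0.004]
ft_force: [0.4, 0.2, -0.8]
gripper_width: 0.0871
```

```bash
python3 - <<'E'
from h import *
s,p,d=snap('top','t4.png'); print(s['time_s'],s['position'],s['ft_force'])
a=cv2.imread('pics/top.png')
df=cv2.absdiff(a,p[:,:,::-1]).max(2)
P=dep('top',[[v,187] for v in (240,262,285)],d); print('bar/front',P.round(3).tolist())
for n,(x0,x1,y0,y1) in dict(tub=(120,170,235,275),tape=(128,165,185,222),pav=(203,230,158,182)).items(): print(n,df[y0:y1,x0:x1].mean())
cv2.imwrite('pics/c8.png',cv2.resize(p[70:320,100:440,::-1],(680,500)))
E
```

```text
21.55 [ 0.42875503 -0.11860615  0.23113625] [ 0.44490343  0.19283029 -0.83130731]
bar/front [[0.666, 0.16, 0.083], [0.664, 0.097, 0.082], [0.662, 0.03, 0.08]]
tub 4.027
tape 3.953981008035062
pav 4.561728395061729
```

View pics/c8.png

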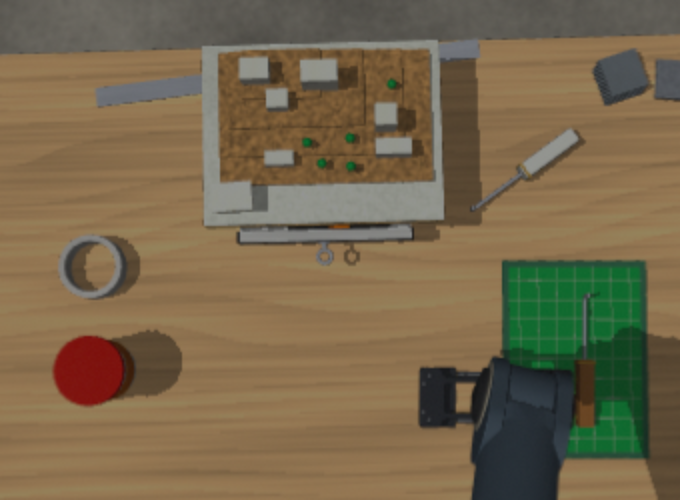

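The rod lies on the mat with its hook up, at crop (585,390). The tray is out with the bar at (325,235), everything else is unmoved, and the robot touches nothing.

```bash
python3 -c "
from cell import job; print(job.hand_in())"
```

```text
the job is handed in; nothing more can be done
None
```

The service tray is drawn out to its stop, and the rod is back on the mat where it lay, hook up. I handed the job in at about 21.6 s of the 72 s allowed.

- **Rod:** I took the brown-handled rod from the mat.
- **Catching the eye:** I found the pull eye in the side camera, passed the tip under the deck and came up through the ring without touching it.
- **Drawing the tray:** It moved about 70 mm at a steady 5–6 N. At the stop the force rose to 7.4 N, then 9.7 N, while the rod stood still.
- **Forces:** These are wrist readings taken at the end of each move. The highest was 9.7 N, so a brief peak between readings would not show, but none came near 15 N.
- **Unhooking and laying down:** I released the load and lowered the tip clear. I set the rod down with about 5 N of contact on the mat.

**Last checks:** the final top picture shows the tray still out. The tub, tape roll and pavilion match the first picture to within a mean difference of 4–5 grey levels. The gripper was open and clear, with forces near zero.

The wrist and top cameras disagreed by about 7–10 mm on the handle's sideways position. The open jaws covered that difference. No check failed.

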